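Let the fruit tin out of the tin dispenser

TASK

Two tins lie behind the gates of the wooden tin dispenser. With the fingertips, press the orange pad of the lever on the same side as the tin with the fruit label all the way down to lift that tin's gate, keep it down until the tin has rolled out against the front lip, then let go so that the gate drops shut behind it. Do not touch the tins, leave the blue tin and its lever alone, and do not disturb the jar, the pouch and the mug.

Things in the scene. Friction and masses are not known exactly. Their poses are not given: they have to be found in the camera images.
- rack: wooden two-lane tin dispenser, fixed, 225 mm deep. Origin on the worktop under its middle; x to its back (lanes slope down to -x, towards the robot), y left, z up. Lane middles at y = +0.040 (left) and -0.040 (right); white gates at x = 0. Lever pivots at y = +-0.125, 0.109 m high, axis along x; levers reach outward to pads at y = +-0.20. The left pad lifts the left gate, the right pad the right gate.
- left_pad (a point): orange pad, 50x44x8 mm, on the outer end of the left (+y) rocking lever. The point is the middle of its top face. At rest it slopes 0.35 rad, outer edge high, the point about 0.146 m above the worktop. Fully pressed (0.75 rad) the point is about 62 mm lower, 4 mm farther out (8 mm midway), sloping 0.40 rad the other way. Spring: 3 N starts it, 6 N holds it down; it springs back. Nothing lies under it.
- right_pad (a point): orange pad, 50x44x8 mm, on the outer end of the right (-y) rocking lever. The point is the middle of its top face. At rest it slopes 0.35 rad, outer edge high, the point about 0.146 m above the worktop. Fully pressed (0.75 rad) the point is about 62 mm lower, 4 mm farther out (8 mm midway), sloping 0.40 rad the other way. Spring: 3 N starts it, 6 N holds it down; it springs back. Nothing lies under it.
- left_lever (a joint): angle of the left rocking lever, rad: 0 at rest (gate shut), grows as the pad goes down, stop at 0.75. The gate on its inner end clears a tin from about 0.65.
- right_lever (a joint): angle of the right rocking lever, rad: 0 at rest (gate shut), grows as the pad goes down, stop at 0.75. The gate on its inner end clears a tin from about 0.65.
- fruit_tin_center (a point): tin with a printed label showing fruit (cream, orange and red), diameter 75 mm, length 58 mm, 0.25 kg, lying on its side in one of the two lanes (either) behind its gate. The point is its middle. Behind its shut gate it is at x = +0.04, z = 0.08 in the rack's frame; rolled out against the front lip it is at about x = -0.06, z = 0.065. This is the tin to let out.
- blue_tin_center (a point): plain tin with a blue band and bare steel rims, diameter 75 mm, length 58 mm, 0.25 kg, lying on its side in one of the two lanes (either) behind its gate. The point is its middle. Behind its shut gate it is at x = +0.04, z = 0.08 in the rack's frame; rolled out against the front lip it is at about x = -0.06, z = 0.065. It must stay behind its gate.
- orange_jar_center (a point): jar with orange lid and foot, 62 mm diameter, 110 mm tall, upright on the worktop behind the left lever; the point is its centre. Bystander.
- green_pouch_center (a point): green packet, 42 x 73 x 98 mm, upright on the worktop behind the right lever; the point is its centre. Bystander.
- mug_center (a point): green and white mug, 78 mm diameter, 116 mm over the handle, 101 mm tall, upright on the worktop to the left of the dispenser; the point is half-way up on its origin axis. Bystander.
- fruit_tin: the same fruit tin, its own frame: origin at the centre of its end face that looks to the rack's +y, z along the tin's axis to the other end
- blue_tin: the same blue tin, its own frame, likewise
Not all that is in view belongs to the job. Of the things that look like the blue_tin, the middle-sized one is meant. Leave any turquoise look-alike of the fruit_tin alone.

How it is judged:
By the outcome, as a careful person would: the job done as asked, in the order asked, and still so for the second after the job is handed in, with the robot touching nothing.
It also fails if it takes over 32 s, if anything falls off the work surface, if the arm or the gripper's body presses on something with over 40 N, if the wrist force passes 120 N, or if a joint passes its speed limit or range.

ROBOT

A 6-joint arm with a two-finger parallel gripper is mounted at the origin on a cart in front of the work surface, level with it; the furniture and walls round the work are solid. World frame = base frame: x ahead of the robot, y to its left, z up, the work surface at z = 0. Lengths are in mm, angles in rad, forces in N, time in s.
With the tool pointing down it reaches from about 275 to 725 mm from the base axis. Payload 5.6 kg.
Tool frame: the origin (TCP) lies between the finger pads; the fingertips stand manip.finger_overhang ahead of it and the grasp point (between the pads) is the TCP (manip.finger_overhang is the distance from the TCP to the fingertips, in mm); z points along the fingers, y is the direction in which the jaws open and shut (so a half turn about z gives the same grasp; the last joint's range is limited). The gripper opens to 85 mm and grips with 20 to 120 N. Pads are 22 mm wide; open, the fingers measure 114 mm over their backs; the gripper's body (76 mm by 85 mm) begins 54 mm behind the grasp point. The pads swing forward as they close: fully open they stand 13 mm farther back than shut.
Start: joints at [-0.903, 0.255, 0.108, 0, -1.424, -0.285], TCP at [205.454, -510.178, 250.283] pointing down, gripper open.
Joint ranges: [-2.95, 2.95], [-1.21, 1.97], [-1.09, 1.5], [-2.87, 1.71], [-2.94, -0.07], [-3.05, 3.05]. Speed limits (rad/s): [2.57, 2.57, 3.14, 3.14, 3.14, 3.14].

INTERFACE

Orientations are given as a rotation vector (axis times angle).
In Python, from cell import manip gives the robot as it stands.
- The arm moves only by the tool arm_command, never from a script. Its argument "moves" is a list that holds one entry, the list of rows, each a list of 7 numbers: the shift along the tool's x, y, z in m, then the turn, a rotation vector about the tool's x, y, z in rad, then the opening, from -1 (shut) to 1 (fully open), so that 0 is half open. In form: [[[tx, ty, tz, ax, ay, az, fingers], ...]]. A call has 1 to 5 rows; each row is the pose to reach, as a shift and turn from the pose commanded when the call began, along the tool's axes at that moment; what a row does not reach only later rows make up. A row lasts 1/12 s, in which the tool goes at most 41.7 mm and 7.16 degrees, less where a joint would pass 70% of its speed; a pose out of reach is approached as far as the arm can. A call with a gripper value outside its range is refused whole. The fingers move at their own pace and stop on an object; "squeeze" is the grip in N (left out, the last holds). Time passes only in rows, so rows that repeat a pose let the fingers close. It gives the time, the measured TCP pose, the force and the opening at its end, in the units of the state.
- manip.get_state(): the state, without advancing time (a new reading comes with each control period).
- manip.capture(name): name is "side" or "top" or "wrist"; returns the picture (480x640x3 uint8, blue, green, red); there is no depth.
- manip.get_calibration(name): a dict with "fovy" (degrees; the focal length in pixels is half the picture's height over the tangent of half this angle, whatever the lens; pixels are square), "cx", "cy" (the principal point, pixels), "view" (4x4, takes a point from world to camera coordinates); the wrist camera has in their place "mount" (4x4, takes a point from camera to tool coordinates, whose origin is the TCP and whose axes are the flange's). Camera axes: x right, y down, z forward; pixel columns grow to the right and rows downward; lengths in mm; the calibration is good to about 2 mm. A picture is of the moment at which its call begins: read the wrist's pose just before it. get_calibration takes no time and is no camera call.
- manip.sign_off(): hands the job in, once; it reports no verdict.
Trained networks look in the newest picture that a camera, given by its name, has taken for a name from the list of things; names that differ only in an ending like _2 or _b are one class to them, and where a whole thing is asked for, a point or a joint stands for the part that bears it (a point fixed in the world has none). Each returns a list of dicts, best first, with "confidence" (0 to 1); they miss things now and then, are a little off and sometimes report something else, mostly with a low value. They report only what shows in the picture. A call takes as long as a camera call. They do not tell look-alikes from the thing itself.
- manip.look_for(label, camera): "rect" ([left, top, right, bottom] in pixels, round what is visible of it).
- manip.outline_of(label, camera): "pixels" (480x640 bool, what is visible of it) and "rect" ([left, top, right, bottom] in pixels, round what is visible of it).
The state is a dict: "t": time; "q": joint angles; "joint_velocities": joint speeds; "joint_torque": joint torques, N m; "tcp_pos": TCP position; "eef_rot": TCP orientation; "contact_force": force on the tool from outside, world axes, zero at the start; "moment": the same for the moment, N m; "opening": opening from 0.0 (shut) to 1.0 (fully open).
Only numpy, scipy, OpenCV 4.12 (cv2) and the standard library are available. Lean on these libraries where they do the work, as an engineer would, in place of code of your own. Each camera call takes 0.05 s, during which the arm holds its last target.

## Working session

There is one attempt and no reset: what is moved stays moved. The work goes in short steps, Python scripts to look and compute and a tool call to move; the robot and the scene stay as the last step left them, time stands still between calls to the robot, and variables do not carry over. Pictures are saved under pics/ and viewed, and the job is handed in when it is done.

Besides the shell and the picture viewer there is one more tool, called after ">>>" by a JSON object that holds its "fn" and its "kwargs". arm_command: Moves the arm, as the interface text tells. Its arguments: {"type":"object","properties":{"moves":{"type":"array"},"squeeze":{"type":"number"}},"required":["moves"]}

```bash
mkdir -p pics; ls; python3 - <<'E'
from cell import manip
import cv2
s=manip.get_state()
print(s['t'],s['tcp_pos'],s['eef_rot'],manip.finger_overhang,s['opening'])
for n in ("side","top"):
    im=manip.capture(n);cv2.imwrite(f"pics/{n}0.png",im)
    c=manip.get_calibration(n);print(n,c)
    for l in ("rack","left_pad","right_pad","fruit_tin","blue_tin","mug_center","orange_jar_center","green_pouch_center"):
        print(l,[(d['rect'],round(d['confidence'],2)) for d in manip.look_for(l,n)][:3])
print(manip.get_calibration("wrist"))
print(manip.get_state()['t'])
E
```

```text
pics
0.0 [ 205.31953292 -509.73636044  249.3772131 ] [ 5.97436749e-01 -3.08384868e+00 -2.96833602e-03] 19.0 0.997507618676364
side {'fovy': 49.702609301092366, 'cx': 316.8030775649846, 'cy': 246.68513678638504, 'view': array([[ 8.22654059e-01, -5.68541684e-01, -8.07966901e-04,
        -4.37032075e+02],
       [-2.80263787e-01, -4.04291728e-01, -8.70632189e-01,
         2.26693354e+02],
       [ 4.94664036e-01,  7.16455548e-01, -4.91933876e-01,
         1.36503966e+03],
       [ 0.00000000e+00,  0.00000000e+00,  0.00000000e+00,
         1.00000000e+00]])}
rack [([277.7, 217.3, 371.3, 320.2], 0.91)]
left_pad [([285.8, 211.3, 304.4, 237.8], 0.52)]
right_pad [([348.3, 283.7, 367.4, 292.9], 0.48)]
fruit_tin [([376.5, 327.9, 413.0, 366.1], 0.58), ([350.3, 264.5, 355.8, 281.7], 0.41)]
blue_tin [([248.3, 216.6, 280.4, 254.7], 0.56), ([253.1, 256.5, 276.5, 273.2], 0.52)]
mug_center []
orange_jar_center [([349.1, 279.4, 369.4, 289.7], 0.55)]
green_pouch_center [([378.7, 288.2, 405.1, 329.4], 0.88)]
top {'fovy': 49.57942682273759, 'cx': 316.00109384592645, 'cy': 237.79057877015617, 'view': arra
[... 664 characters left out ...]
2, 355.5, 251.0], 0.64), ([202.5, 240.8, 247.9, 286.3], 0.63)]
mug_center [([123.4, 236.0, 167.9, 284.4], 0.74)]
orange_jar_center [([255.7, 180.4, 283.8, 212.1], 0.83)]
green_pouch_center [([434.4, 213.9, 466.5, 229.4], 0.96), ([363.0, 222.0, 390.7, 252.0], 0.37)]
{'fovy': 68.99370669655046, 'cx': 314.56422050254446, 'cy': 234.58206181413738, 'mount': array([[-1.99626577e-04, -9.46771924e-01, -3.21905085e-01,
         8.29850373e+01],
       [ 9.99999966e-01, -2.43947535e-04,  9.73457955e-05,
         9.70685319e-01],
       [-1.70692218e-04, -3.21905055e-01,  9.46771940e-01,
        -1.22985613e+02],
       [ 0.00000000e+00,  0.00000000e+00,  0.00000000e+00,
         1.00000000e+00]])}
0.9
```

```bash
python3 - <<'E'
import cv2
t=cv2.imread('pics/top0.png');s=cv2.imread('pics/side0.png')
cv2.imwrite('pics/t0c.png',cv2.resize(t[160:320,240:480],None,fx=3.3,fy=3.3,interpolation=cv2.INTER_CUBIC))
cv2.imwrite('pics/s0c.png',cv2.resize(s[190:390,230:430],None,fx=3,fy=3,interpolation=cv2.INTER_CUBIC))
E
```

```text
(no output)
```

View pics/top0.png

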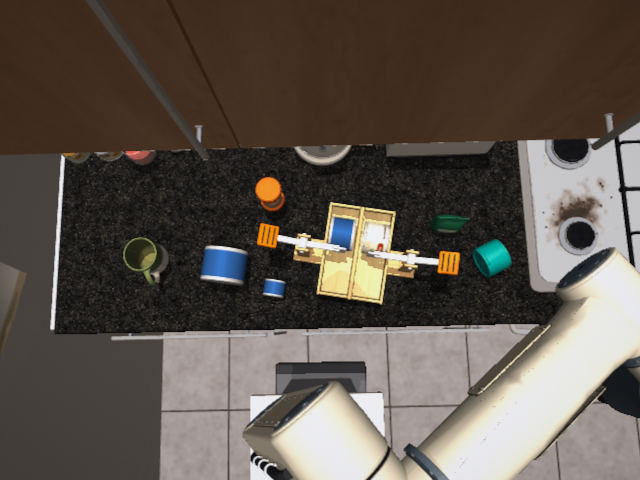

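View pics/side0.png

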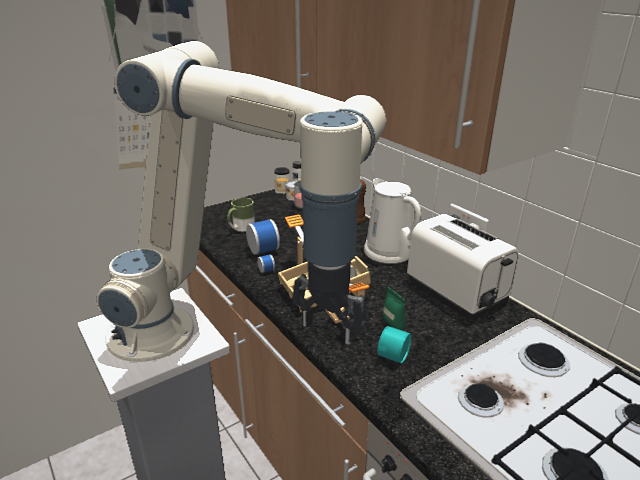

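```bash
sleep 0
```

```text
(no output)
```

View pics/t0c.png

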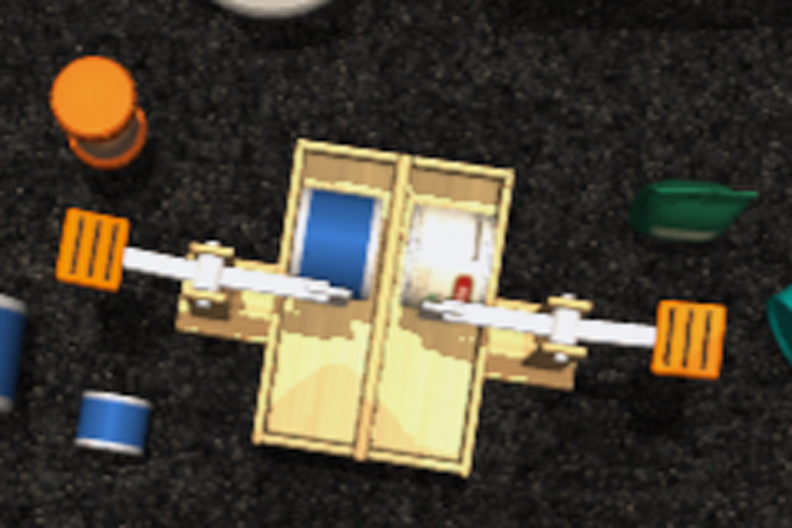

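View pics/s0c.png

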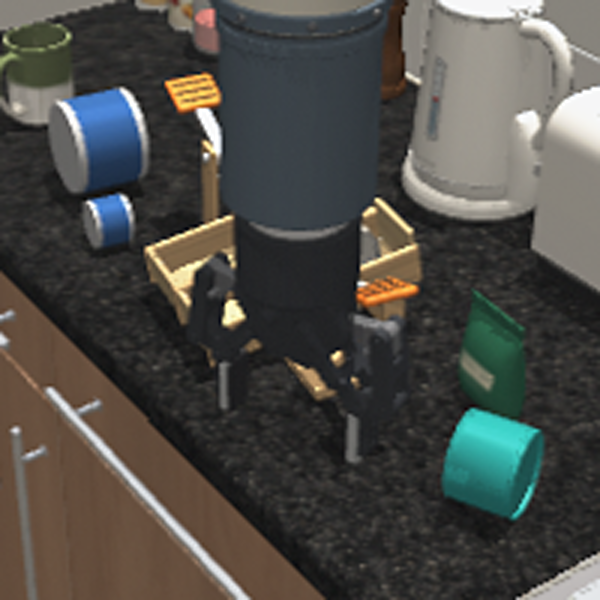

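The top view shows the blue-band tin in the left lane at about (341,233). The fruit tin (cream with red print) is in the right lane at about (376,236), confirmed in the enlarged crop. The turquoise look-alike is loose at (492,258), and two other blue tins, at (224,265) and (274,288), are the wrong sizes. So the lever to press is the right one, with its pad at about (449,263).

```bash
cat > h.py <<'E'
import numpy as np, cv2
from scipy.spatial.transform import Rotation as R
from cell import manip
def K(c):
    f=240/np.tan(np.radians(c['fovy']/2)); return f,c['cx'],c['cy']
def ray(n,uv,s=None):
    c=manip.get_calibration(n); f,cx,cy=K(c)
    d=np.array([(uv[0]-cx)/f,(uv[1]-cy)/f,1.])
    if n=='wrist':
        Rw=R.from_rotvec(s['eef_rot']).as_matrix(); M=c['mount']
        o=Rw@M[:3,3]+s['tcp_pos']; d=Rw@M[:3,:3]@d
    else:
        V=np.array(c['view']); o=-V[:3,:3].T@V[:3,3]; d=V[:3,:3].T@d
    return o,d/np.linalg.norm(d)
def atz(n,uv,z,s=None):
    o,d=ray(n,uv,s); return o+d*(z-o[2])/d[2]
def orange(im):
    h=cv2.cvtColor(im,cv2.COLOR_BGR2HSV)
    m=cv2.inRange(h,(5,150,120),(22,255,255)); m=cv2.morphologyEx(m,cv2.MORPH_CLOSE,np.ones((5,5),np.uint8))
    n,l,st,ce=cv2.connectedComponentsWithStats(m)
    return [(st[i].tolist(),ce[i].round(1).tolist()) for i in range(1,n) if st[i][4]>40],l
E
python3 - <<'E'
from h import *
t=cv2.imread('pics/top0.png')
for st,ce in orange(t)[0]: print(st,ce,atz('top',ce,146).round(1))
s=manip.get_state()
Rm=R.from_rotvec(s['eef_rot']).as_matrix();print(Rm.round(3))
for n,uv in (('gray tq top',(492,258)),('pouch',(450,224))): print(n,atz('top',uv,80).round())
E
```

```text
[255, 177, 29, 33, 627] [268.8, 191.6] [613.3  95.6 146. ]
[257, 223, 22, 25, 439] [267.5, 235.2] [512.6  99.2 146. ]
[437, 251, 23, 24, 468] [448.4, 262.4] [ 441.1 -300.5  146. ]
[[-0.928 -0.374 -0.   ]
 [-0.374  0.928  0.   ]
 [ 0.     0.    -1.   ]]
gray tq top [ 457. -418.   80.]
pouch [ 540. -326.   80.]
```

>>> {"fn": "arm_command", "kwargs": {"moves": [[[-0.037,0.0133,0.0,0,0,0.112,-1],[-0.074,0.0266,0.0,0,0,0.224,-1],[-0.111,0.04,0.0,0,0,0.336,-1],[-0.148,0.0533,0.0,0,0,0.448,-1],[-0.185,0.0666,0.0,0,0,0.56,-1]]]}}

```text
t: 1.32
tcp_pos: [347.9, -383.0, 250.5]
eef_rot: [0.266, 3.13, -0.0]
contact_force: [0.4, -0.6, -0.2]
opening: 0.299
```

```bash
python3 - <<'E'
from h import *
s=manip.get_state();im=manip.capture('wrist');cv2.imwrite('pics/w1.png',im)
print(s['t'],s['tcp_pos'],s['contact_force'],s['opening'])
np.savez('s1.npz',tcp_pos=s['tcp_pos'],eef_rot=s['eef_rot'])
for st,ce in orange(im)[0]: print(st,ce,atz('wrist',ce,146,s).round(1))
Rm=R.from_rotvec(s['eef_rot']).as_matrix();print(Rm.round(3)); print(Rm.T@(np.array([441,-300.5,220])-s['tcp_pos']))
E
```

```text
1.3167 [ 347.8738053  -382.96890604  250.50112489] [ 0.38812383 -0.64437552 -0.22655725] 0.2994228598503923
[412, 305, 54, 50, 1917] [439.0, 328.2] [ 431.6 -300.9  146. ]
[[-0.986  0.169  0.   ]
 [ 0.169  0.986 -0.   ]
 [-0.    -0.    -1.   ]]
[-77.86608409  97.00226636  30.51819937]
```

View pics/w1.png

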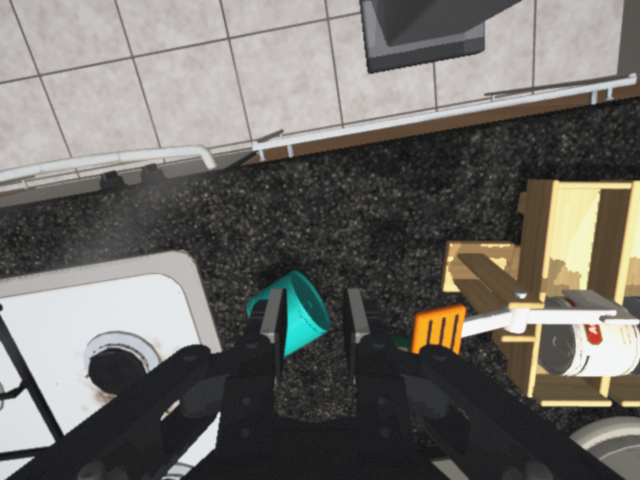

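The wrist view shows the orange right pad at (439,328). Its lever runs to the lane with the fruit-printed tin at about (590,340), and the turquoise tin is at (288,312). Next I triangulate the pad.

```bash
cat >> h.py <<'E'
def tri(rays):
    A=np.zeros((3,3));b=np.zeros(3)
    for o,d in rays:
        P=np.eye(3)-np.outer(d,d);A+=P;b+=P@o
    p=np.linalg.solve(A,b);return p,[np.linalg.norm((np.eye(3)-np.outer(d,d))@(p-o)) for o,d in rays]
E
python3 - <<'E'
from h import *
s=np.load('s1.npz')
print(tri([ray('top',(448.4,262.4)),ray('wrist',(439,328.2),s)]))
im=manip.capture('side');cv2.imwrite('pics/side1.png',im)
o=orange(im)[0];print(o)
cv2.imwrite('pics/s1c.png',cv2.resize(im[190:390,230:430],None,fx=3,fy=3,interpolation=cv2.INTER_CUBIC))
E
```

```text
(array([ 440.20200718, -300.29837291,  137.45695986]), [np.float64(2.8453886662919072), np.float64(2.8453886662918535)])
[([285, 214, 20, 14, 178], [294.3, 220.3]), ([315, 217, 17, 14, 193], [323.4, 222.9]), ([344, 282, 26, 10, 138], [357.1, 286.8])]
```

View pics/s1c.png

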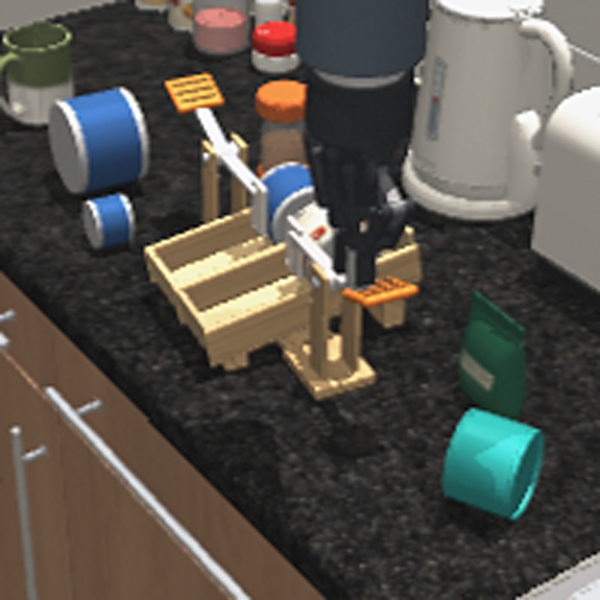

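```bash
python3 - <<'E'
from h import *
s=np.load('s1.npz')
p,r=tri([ray('top',(448.4,262.4)),ray('wrist',(439,328.2),s),ray('side',(357.1,286.8))]);print(p.round(1),np.round(r,1))
p,r=tri([ray('top',(448.4,262.4)),ray('side',(357.1,286.8))]);print(p.round(1),np.round(r,1))
s=manip.get_state();Rm=R.from_rotvec(s['eef_rot']).as_matrix()
print(s['t'],s['tcp_pos'],s['opening'])
print(Rm.T@(np.array([441,-301,210])-s['tcp_pos']))
E
```

```text
[ 441.5 -300.9  140.1] [1.  5.1 4.4]
[ 443.  -302.4  142.4] [1.7 1.7]
1.4167 [ 350.00837759 -381.39583829  250.24746921] 0.11416318365186605
[-76.61158389  94.13846639  40.39107948]
```

>>> {"fn": "arm_command", "kwargs": {"moves": [[[-0.022,0.027,0.01,0,0,0,-1],[-0.044,0.054,0.02,0,0,0,-1],[-0.063,0.078,0.03,0,0,0,-1],[-0.077,0.094,0.038,0,0,0,-1],[-0.077,0.094,0.038,0,0,0,-1]]]}}

```text
t: 1.83
tcp_pos: [439.7, -301.6, 210.1]
eef_rot: [-0.251, -3.129, -0.003]
contact_force: [-0.1, 0.1, -1.1]
opening: -0.002
```

```bash
python3 - <<'E'
from h import *
manip.capture('side')
s=manip.get_state();im=manip.capture('wrist');cv2.imwrite('pics/w2.png',im)
si=manip.capture('side');cv2.imwrite('pics/s2c.png',cv2.resize(si[190:390,230:430],None,fx=3,fy=3,interpolation=cv2.INTER_CUBIC))
print(s['t'],s['tcp_pos'],s['contact_force'],s['opening'],np.abs(s['joint_velocities']).max())
for st,ce in orange(im)[0]: print(st,ce,atz('wrist',ce,146,s).round(1),tri([ray('top',(448.4,262.4)),ray('wrist',ce,s)]))
E
```

```text
1.8833 [ 438.77327723 -302.89533993  211.07716467] [-0.19330521 -0.00166665 -0.03183972] -0.002211414171020565 0.03963897780759033
[281, 227, 71, 81, 4396] [315.5, 262.6] [ 436.6 -301.1  146. ] (array([ 442.04066769, -302.55237181,  134.362255  ]), [np.float64(0.8106938740405307), np.float64(0.8106938740405264)])
[523, 266, 16, 23, 51] [533.3, 280.7] [ 469.  -174.9  146. ] (array([ 409.94052419, -259.75924182,  275.41441302]), [np.float64(18.572378901556256), np.float64(18.572378901556267)])
```

View pics/w2.png

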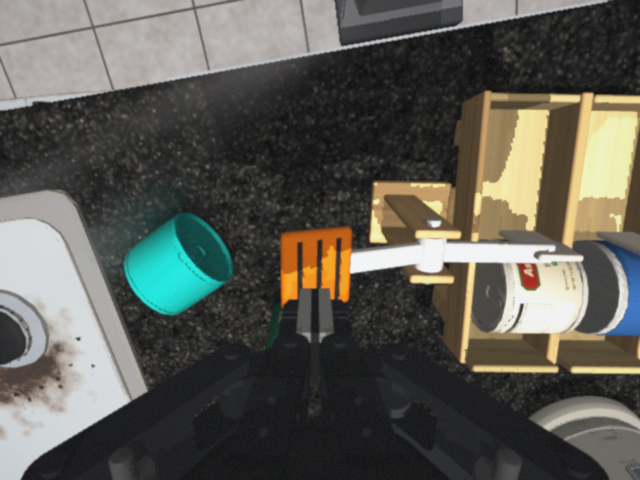

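View pics/s2c.png

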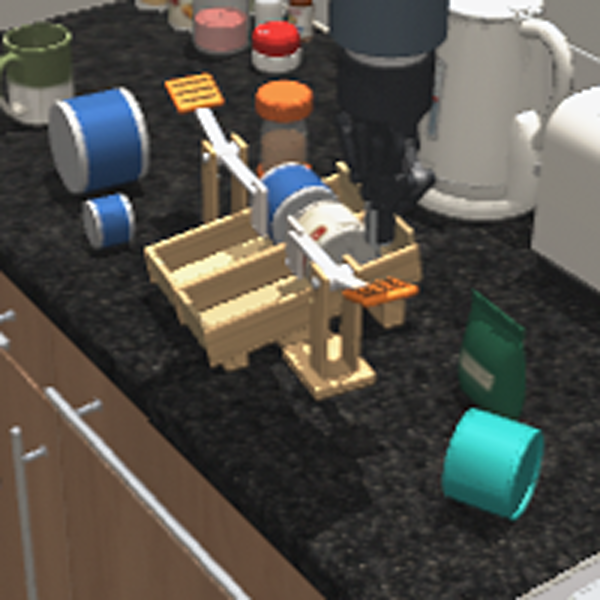

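>>> {"fn": "arm_command", "kwargs": {"moves": [[[-0.001,-0.002,0.025,0,0,0,-1],[-0.002,-0.003,0.045,0,0,0,-1],[-0.002,-0.004,0.06,0,0,0,-1],[-0.002,-0.005,0.072,0,0,0,-1],[-0.002,-0.006,0.084,0,0,0,-1]]]}}

```text
t: 2.4
tcp_pos: [438.6, -312.3, 129.2]
eef_rot: [0.258, 3.129, -0.003]
contact_force: [-0.8, 0.9, 5.5]
opening: -0.003
```

```bash
python3 - <<'E'
from h import *
s=manip.get_state()
si=manip.capture('side');cv2.imwrite('pics/s3c.png',cv2.resize(si[190:390,230:430],None,fx=3,fy=3,interpolation=cv2.INTER_CUBIC))
s=manip.get_state()
print(s['t'],s['tcp_pos'],s['contact_force'])
E
```

```text
2.45 [ 437.95153771 -311.65873593  126.88893703] [ 0.38511482 -0.06733094 -0.84218554]
```

View pics/s3c.png

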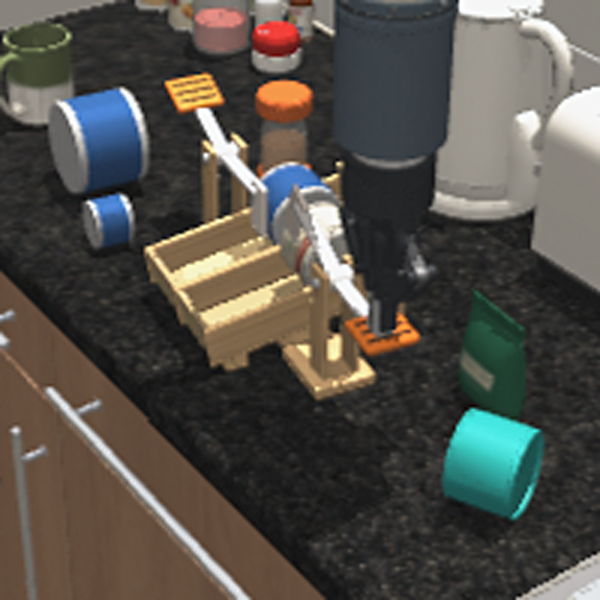

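>>> {"fn": "arm_command", "kwargs": {"moves": [[[0,0.001,0.007,0,0,0,-1],[0,0.002,0.013,0,0,0,-1],[0,0.003,0.018,0,0,0,-1],[0,0.003,0.022,0,0,0,-1],[0,0.003,0.022,0,0,0,-1]]]}}

```text
t: 2.87
tcp_pos: [439.5, -308.4, 106.9]
eef_rot: [0.257, 3.13, -0.002]
contact_force: [-2.1, -3.1, 5.3]
opening: -0.005
```

```bash
python3 - <<'E'
from h import *
si=manip.capture('side');cv2.imwrite('pics/s4c.png',cv2.resize(si[190:390,230:430],None,fx=3,fy=3,interpolation=cv2.INTER_CUBIC))
s=manip.get_state()
print(s['t'],s['tcp_pos'],s['contact_force'])
E
```

```text
2.9167 [ 439.52717357 -308.43127265  107.17522977] [-3.42731684 -3.65052422  4.64012392]
```

View pics/s4c.png

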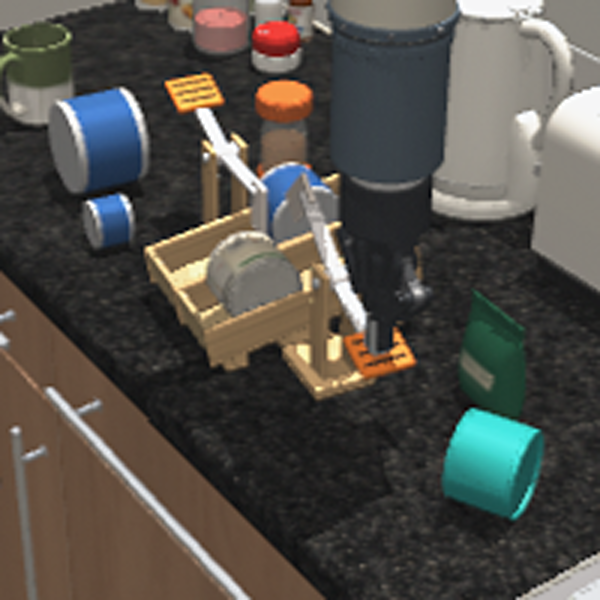

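The gate is open and the fruit tin is rolling out. The force is only about 5 N, so the lever isn't against its stop yet. I keep pressing until it is.

>>> {"fn": "arm_command", "kwargs": {"moves": [[[0,0,0.003,0,0,0,-1],[0,0,0.006,0,0,0,-1],[0,0,0.008,0,0,0,-1],[0,0,0.008,0,0,0,-1]]]}}

```text
t: 3.25
tcp_pos: [440.5, -308.5, 102.3]
eef_rot: [0.255, 3.128, -0.005]
contact_force: [-7.6, 2.2, 22.5]
opening: -0.004
```

The force is now 22.5 N, so the lever is at its stop. I hold here and check the tin.

>>> {"fn": "arm_command", "kwargs": {"moves": [[[0,0,0,0,0,0,-1],[0,0,0,0,0,0,-1],[0,0,0,0,0,0,-1],[0,0,0,0,0,0,-1],[0,0,0,0,0,0,-1]]]}}

```text
t: 3.67
tcp_pos: [440.4, -308.5, 102.3]
eef_rot: [0.255, 3.127, -0.004]
contact_force: [-6.2, 2.2, 22.1]
opening: -0.003
```

```bash
python3 - <<'E'
from h import *
si=manip.capture('side');s=manip.get_state();print(s['t'],s['tcp_pos'],s['contact_force'])
t=manip.capture('top')
a=cv2.resize(si[190:390,230:430],(400,400),interpolation=cv2.INTER_CUBIC)
b=cv2.resize(t[180:320,260:460],(400,280),interpolation=cv2.INTER_CUBIC);b=cv2.copyMakeBorder(b,0,120,0,0,0)
cv2.imwrite('pics/s5c.png',np.hstack([a,b]))
E
```

```text
3.7167 [ 440.4170338  -308.46420912  102.25778596] [-5.97998385  2.06322319 21.50875883]
```

View pics/s5c.png

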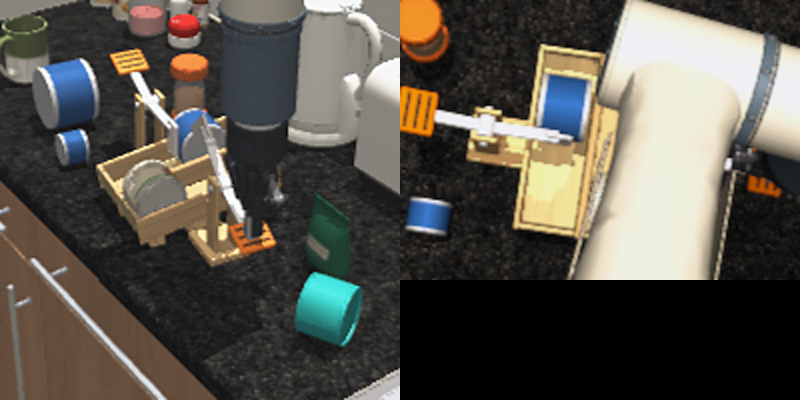

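In the side view the fruit tin rests against the front lip, with the pad fully down. The blue tin is still behind its gate. Now I release straight up.

>>> {"fn": "arm_command", "kwargs": {"moves": [[[0,0,-0.012,0,0,0,-1],[0,0,-0.027,0,0,0,-1],[0,0,-0.044,0,0,0,-1],[0,0,-0.062,0,0,0,-1],[0,0,-0.082,0,0,0,-1]]]}}

```text
t: 4.18
tcp_pos: [439.6, -306.5, 180.8]
eef_rot: [0.257, 3.131, 0.003]
contact_force: [0.6, 0.2, -0.3]
opening: -0.002
```

>>> {"fn": "arm_command", "kwargs": {"moves": [[[0,-0.01,-0.025,0,0,0,-1],[0.02,-0.03,-0.05,0,0,0,-1],[0.045,-0.055,-0.06,0,0,0,-1],[0.07,-0.08,-0.06,0,0,0,-1],[0.07,-0.08,-0.06,0,0,0,-1]]]}}

```text
t: 4.6
tcp_pos: [354.5, -376.8, 241.6]
eef_rot: [0.262, 3.129, -0.001]
contact_force: [0.4, -0.1, -0.2]
opening: 0.003
```

```bash
python3 - <<'E'
from h import *
manip.capture('side');si=manip.capture('side');s0=manip.get_state();w=manip.capture('wrist');s=manip.get_state();print(s['t'],s['tcp_pos'],s['contact_force'],orange(si)[0])
t=manip.capture('top')
a=cv2.resize(si[190:390,230:430],(400,400),interpolation=cv2.INTER_CUBIC)
b=cv2.resize(t[180:320,260:460],(400,280),interpolation=cv2.INTER_CUBIC);b=cv2.copyMakeBorder(b,0,120,0,0,0)
cv2.imwrite('pics/s6c.png',np.hstack([a,b]));cv2.imwrite('pics/w6.png',w)
E
```

```text
4.75 [ 357.47439272 -374.61686294  240.070715  ] [-0.13701265  0.58693926  0.07427642] [([285, 214, 20, 14, 178], [294.3, 220.3]), ([315, 217, 18, 14, 200], [323.7, 222.9]), ([344, 282, 26, 10, 142], [357.0, 286.8])]
```

View pics/s6c.png

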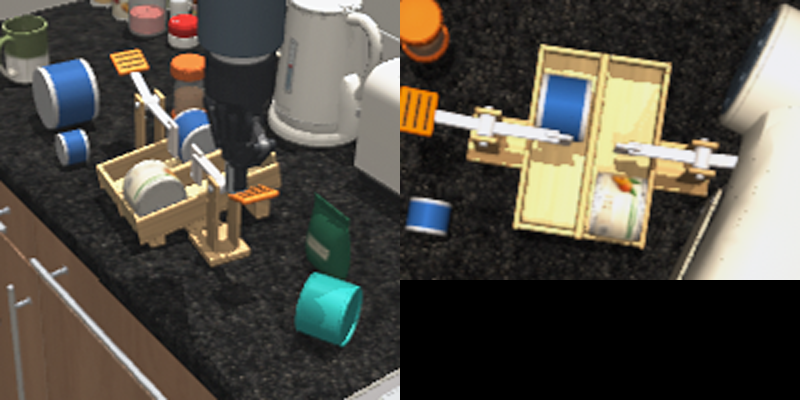

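View pics/w6.png

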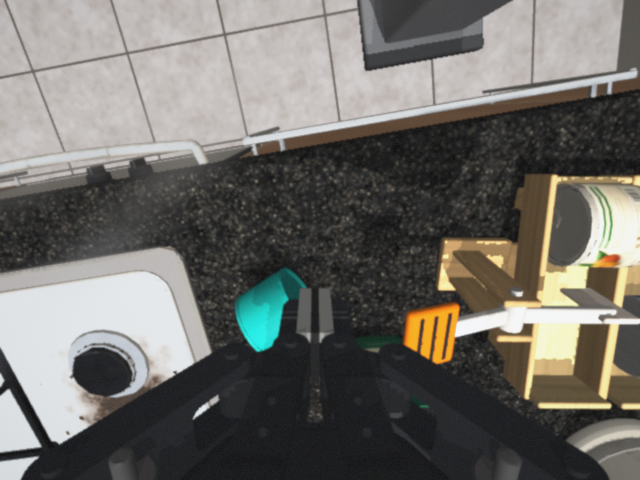

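The fruit tin is at the front lip and the gate is shut behind it. The pad is back at its rest pixel, (357.0,286.8) against (357.1,286.8) before. The blue tin and the bystanders haven't moved, and the robot is clear, so I hand the job in.

```bash
python3 - <<'E'
from cell import manip
print(manip.sign_off(), manip.get_state()['t'])
E
```

```text
the job is handed in; nothing more can be done
the job is handed in; nothing more can be done
```

The fruit tin was behind the right gate. I pressed the right pad down to its stop, at about 22 N, and held it until the tin had rolled out to the front lip. Then I lifted straight off and moved the arm clear. I handed the job in at about 4.8 s.

- **Final pictures:** the fruit tin lies against the lip with the right gate shut behind it, and the right pad is back within 0.1 px of its rest position. The blue tin is still behind its gate. The left lever, jar, pouch and turquoise look-alike look unmoved. The mug was only partly in the final side view and looks unmoved there.
- **Final force reading:** with the arm clear it was under 1 N.
- **Disagreement:** the pad height came out at 134–142 mm depending on the view pair, against 146 mm in the text. I used the contact force to judge the press instead.

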